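Lamps off at the barn bar

TASK

The bar in the barn is closing: switch off all four lamps by drawing one finger along the row of levers on the long switch bar, so that every lever, from the first to the last, is pushed over from the side it leans to onto the other side. Do it in one drag, without lifting away from the row before the last lever is over, and do not touch the short switch bar: the fridges stay on.

Things in the scene. Friction and masses are not known exactly. Their poses are not given: they have to be found in the camera images.
- long_bar: The lamp bar: grey steel switch box screwed flat to the table, 70 mm wide, 240 mm long, 45 mm tall, four white steel levers in a row along its top. Origin: centre of the underside; x across the bar, roughly away from the robot; y along the row, roughly to the robot's left; z up. Lever pivots on the centre line, 45 mm up, at y = +75, +25, -25, -75 mm (first to last). All start on, leaning to +y.
- lamp1 (a joint): First lever (y = +75 mm): paddle 22 mm wide, 7 mm thick, standing 37 mm out of the box. 0 rad: on, leaning 15 degrees to +y, top 81 mm above the table, blocked towards +y. 1.48 rad: off, lying 70 degrees over to -y, top 61 mm above the table. It pivots freely (push under 1 N) and past upright (0.26 rad) drops over by its own weight and stays.
- lamp2 (a joint): Second lever (y = +25 mm), the same in shape and values. Closed fingertips drawn towards -y along the centre line with their ends 63 to 78 mm above the table push each lever over and clear those already lying over.
- lamp3 (a joint): Third lever (y = -25 mm), the same in shape and values.
- lamp4 (a joint): Last lever (y = -75 mm), the same in shape and values.
- short_bar: The fridge bar, to be left alone: grey steel switch box screwed flat to the table, 70 mm wide, 140 mm long, 45 mm tall, two white steel levers in a row along its top. Origin: centre of the underside; x across the bar, roughly away from the robot; y along the row, roughly to the robot's left; z up. Its levers are like the others, at y = +25 and -25 mm, both on.

How it is judged (in metres and radians):
On the way, in this order (a step that is already met when the one before it is completed fails the run):
1. the first lever of the long bar is over while the last one is still on (value of joint lamp1 above 1.2 rad and value of joint lamp4 below 0.26 rad), for 0.05 s.
2. the last lever of the long bar is over (value of joint lamp4 above 1.2 rad), for 0.1 s.
At the end, for the whole second after the job is handed in: all four levers of the long bar lie over on the off side (each beyond 1.2 rad of its 1.48 rad) (value of joint each of lamp1, lamp2, lamp3, lamp4 above 1.2 rad); the robot touches nothing.
It fails at once if the short bar or one of its levers is touched by the robot (contact force between short_bar and the fingers above 0.5 N or contact force between short_bar and the arm above 0.5 N).
It fails at once if the gripper is lifted away from the long bar (grasp point more than 170 mm above the table) when the first lever is over and the last is not (value of joint lamp1 above 1.2 rad and value of joint lamp4 below 0.26 rad and z of the grasp point in the frame of long_bar above 0.17 m).
It also fails if it takes over 27 s, if anything falls off the work surface, if the arm or the gripper's body presses on something with over 40 N, if the wrist force passes 120 N, or if a joint passes its speed limit or range.

ROBOT

A 6-joint arm with a two-finger parallel gripper is mounted at the origin on the work surface. World frame = base frame: x ahead of the robot, y to its left, z up, the work surface at z = 0. Lengths are in m, angles in degrees, forces in N, time in s.
With the tool pointing down it reaches from about 0.3 to 0.75 m from the base axis. Payload 8.5 kg.
Tool frame: the origin (TCP) lies between the finger pads; the fingertips stand 8 mm ahead of it and the grasp point (between the pads) lies 11 mm behind it; y points along the fingers, z is the direction in which the jaws open and shut, and the axes are right-handed (so a half turn about y gives the same grasp; the last joint's range is limited). The gripper opens to 85 mm and grips with 20 to 120 N. Pads are 22 mm wide; open, the fingers measure 114 mm over their backs; the gripper's body (76 mm by 85 mm) begins 54 mm behind the grasp point. The pads swing forward as they close: fully open they stand 13 mm farther back than shut.
Start: joints at [59.742, 21.807, 74.336, -0, 83.858, -12.336], TCP at [0.169, 0.523, 0.239] pointing down, gripper open.
Joint ranges: [-178.18, 178.18], [-50.72, 133.34], [12.68, 142.11], [-81.47, 261.47], [9.98, 163.14], [-165.26, 165.26]. Speed limits (degrees/s): [136.94, 136.94, 180, 180, 180, 180].

INTERFACE

Orientations are given as a 3x3 rotation matrix whose columns are the frame's x, y, z axes.
In Python, from rig import env, get_image gives the robot as it stands.
- The arm moves only by the tool move_arm, never from a script. Its argument "targets" is one flat list of numbers, 6 for each row, row after row: the shift along the tool's x, y, z in mm, then the turn, a rotation vector about the tool's x, y, z in rad. A call has exactly 5 rows; each row shifts and turns the commanded pose from where the row before left it, along the tool's axes as they then stand; what a row does not reach is not made up. A row lasts 1/8 s, in which the tool goes at most 62.5 mm and 10.7 degrees, less where a joint would pass 70% of its speed; a pose out of reach is approached as far as the arm can. A call is refused whole if a number of a shift passes 62.5 or a number of a turn 0.188, either way. A call with a gripper value outside its range is refused whole. "hand" is the opening, from -1 (shut) to 1 (fully open), so that 0 is half open, set as the call begins (left out, the last holds). The fingers move at their own pace and stop on an object; "squeeze" is the grip in N (left out, the last holds). Time passes only in rows, so rows that do not move let the fingers close, or fill a call up. It gives the time, the measured TCP pose, the force and the opening at its end, in the units of the state.
- env.observe(): the state, without advancing time (a new reading comes with each control period).
- get_image(name): name is "scene" or "top" or "wrist"; returns a dict with "pixels" (400x640x3 uint8, red, green, blue), "z_map" (400x640 float32, m along the optical axis (not along the pixel's ray), 0 where there is no reading), "intrinsics" (3x3 intrinsics, pixels), "R" (3x3) and "t" (3): a world point X has camera coordinates R X + t; the wrist camera has in their place "mount" (4x4, takes a point from camera to tool coordinates, whose origin is the TCP and whose axes are the tool frame's). Camera axes: x right, y down, z forward; pixel columns grow to the right and rows downward; lengths in m; the calibration is good to about 2 mm. A picture is of the moment at which its call begins: read the wrist's pose just before it.
- env.close_job(): hands the job in, once; it reports no verdict.
The state is a dict: "time_s": time; "q": joint angles; "qvel": joint speeds; "joint_efforts": joint torques, N m; "position": TCP position; "tool_rot": TCP orientation; "ft_force": force on the tool from outside, world axes, zero at the start; "wrist_torque": the same for the moment, N m; "grip_width": finger opening in m.
Only numpy, scipy, OpenCV 4.12 (cv2) and the standard library are available. Lean on these libraries where they do the work, as an engineer would, in place of code of your own. Each camera call takes 0.05 s, during which the arm holds its last target.

## Working session

There is one attempt and no reset: what is moved stays moved. The work goes in short steps, Python scripts to look and compute and a tool call to move; the robot and the scene stay as the last step left them, time stands still between calls to the robot, and variables do not carry over. Pictures are saved under pics/ and viewed, and the job is handed in when it is done.

Besides the shell and the picture viewer there is one more tool, called after "Call:" as name(argument=value, ...), one argument or row to a line, values as JSON. move_arm: Moves the arm, as the interface text tells. Its arguments: {"type":"object","properties":{"targets":{"type":"array"},"hand":{"type":"number"},"squeeze":{"type":"number"}},"required":["targets"]}

```bash
mkdir -p pics; ls
python3 - <<'E'
from rig import env,get_image
import cv2,numpy as np
s=env.observe();print(s['time_s'],s['position'],s['tool_rot'],s['grip_width'])
for n in ['top','scene']:
    d=get_image(n);cv2.imwrite(f'pics/{n}1.png',d['pixels'][:,:,::-1]);np.savez(f'{n}1.npz',**d)
    print(n,np.round(d['intrinsics'],1).tolist(),np.round(d['R'],3).tolist(),d['t'])
E
```

```text
pics
0.0 [0.16909463 0.52305629 0.23871088] [[ 9.51480167e-01 -7.44818880e-04  3.07709175e-01]
 [-3.07709909e-01 -1.26118042e-03  9.51479386e-01]
 [-3.20603024e-04 -9.99998927e-01 -1.42917631e-03]] 0.08540732261749336
top [[412.4, 0.0, 327.1], [0.0, 412.4, 196.6], [0.0, 0.0, 1.0]] [[-0.0, -1.0, -0.012], [-0.995, 0.002, -0.096], [0.096, 0.012, -0.995]] [-0.01125149  0.53189451  0.86302715]
scene [[415.7, 0.0, 324.6], [0.0, 415.7, 198.3], [0.0, 0.0, 1.0]] [[0.793, 0.609, -0.001], [0.463, -0.604, -0.648], [-0.395, 0.514, -0.761]] [-0.41754622 -0.19129405  1.16073526]
```

View pics/top1.png

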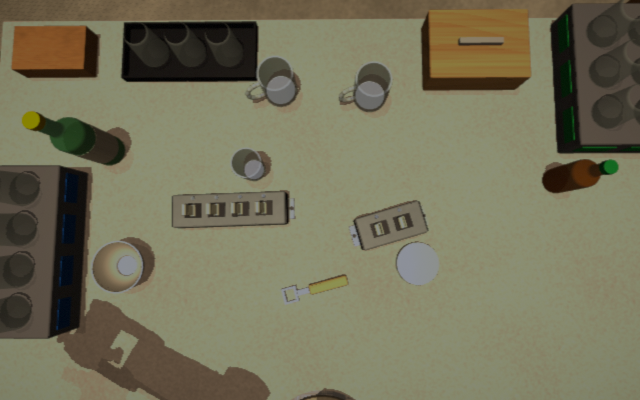

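View pics/scene1.png

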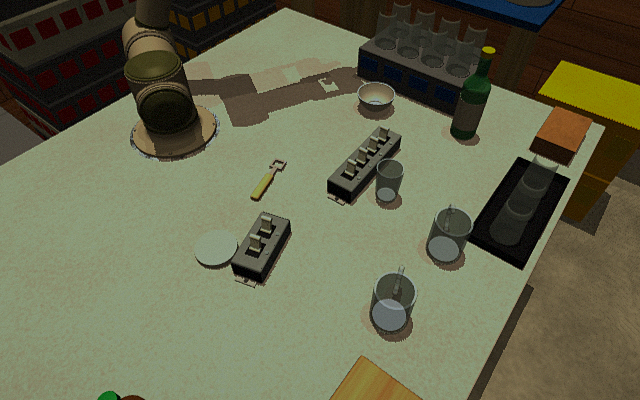

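The top view shows the long bar at about (172–290, 191–228) with four levers, and the short bar at about (355–428, 202–248). A glass stands at (248,165), a bowl at (118,265) and a bottle at (90,140). Next I measure the bar.

Run:
```python
import cv2,numpy as np
def cloud(n):
    d=np.load(n);z=d['z_map'];K=d['intrinsics'];v,u=np.mgrid[:400,:640]
    c=np.stack([(u-K[0,2])/K[0,0]*z,(v-K[1,2])/K[1,1]*z,z],-1)
    return (c-d['t'])@d['R'],z>0,d
W,ok,d=cloud('top1.npz')
for name,(u0,u1,v0,v1) in dict(long=(165,296,183,235),short=(345,435,195,255)).items():
    m=np.zeros(ok.shape,bool);m[v0:v1,u0:u1]=1
    t=m&ok&(abs(W[...,2]-.045)<.006)
    t=cv2.morphologyEx(t.astype(np.uint8),cv2.MORPH_OPEN,np.ones((3,3)))>0
    P=W[t];print(name,t.sum(),'medz',np.median(P[:,2]),cv2.minAreaRect((P[:,:2]*1000).astype(np.float32)),)
    L=m&ok&(W[...,2]>.058)
    n,lab,st,ce=cv2.connectedComponentsWithStats(L.astype(np.uint8))
    for i in range(1,n):
        if st[i,4]>5: Q=W[lab==i];print('  lever',np.round(Q.mean(0)*1000),'max z',Q[:,2].max(),ce[i],st[i,4])
# all tall things
L=ok&(W[...,2]>.02)
n,lab,st,ce=cv2.connectedComponentsWithStats(L.astype(np.uint8))
for i in range(1,n):
    if st[i,4]>60:
        Q=W[lab==i];print(np.round(ce[i]),'x',np.round(np.percentile(Q[:,0],[1,99]),3),'y',np.round(np.percentile(Q[:,1],[1,99]),3),'zmax',np.round(np.percentile(Q[:,2],99),3))
# table z check
print(np.median(W[300:340,400:600,2]))
# ray-cast corners check of the contour
img=d['pixels'];g=img[183:235,165:296]
W2,ok2,d2=cloud('scene1.npz')
t=np.zeros(ok2.shape,bool);t[115:205,320:410]=1
t&=ok2&(abs(W2[...,2]-.045)<.005)&(W2[...,1]>.05)
t=cv2.morphologyEx(t.astype(np.uint8),cv2.MORPH_OPEN,np.ones((3,3)))
n,lab,st,ce=cv2.connectedComponentsWithStats(t)
for i in range(1,n):
    if st[i,4]>60: print('scene',st[i],cv2.minAreaRect((W2[lab==i][:,:2]*1000).astype(np.float32)))
```

```text
long 3283 medz 0.044817568087329486 ((504.3223876953125, 196.03890991210938), (70.28534698486328, 243.6305389404297), 1.825860857963562)
  lever [504. 227.  73.] max z 0.08303056849847099 [210.        208.2371134] 97
  lever [505. 177.  75.] max z 0.08307125588336213 [234.28735632 207.6091954 ] 87
  lever [506. 127.  74.] max z 0.08321045797094628 [258.54545455 207.11363636] 88
  lever [502. 276.  73.] max z 0.08369094118341493 [185.89361702 209.26595745] 94
short 2113 medz 0.044895955435716534 ((470.6402282714844, -146.4515838623047), (69.90583038330078, 144.0186309814453), 16.22785186767578)
  lever [ 475. -162.   79.] max z 0.08460577000236735 [401.61403509 222.        ] 57
  lever [ 461. -114.   78.] max z 0.08395110821017522 [377.98305085 228.93220339] 59
[599.  77.] x [0.629 0.925] y [-0.65  -0.518] zmax 0.184
[476.  48.] x [0.775 0.922] y [-0.432 -0.226] zmax 0.092
[187.  49.] x [0.8  0.93] y [0.149 0.447] zmax 0.101
[52. 50.] x [0.81  0.908] y [0.518 0.676] zmax 0.053
[274.  80.] x [0.739 0.811] y [0.056 0.155] zmax 0.107
[369.  85.] x [0.726 0.798] y [-0.142 -0.04 ] zmax 0.107
[ 76. 137.] x [0.605 0.667] y [0.442 0.491] zmax 0.251
[246. 163.] x [0.565 0.626] y [0.12  0.181] zmax 0.097
[579. 174.] x [0.541 0.594] y [-0.524 -0.484] zmax 0.192
[ 39. 249.] x [0.255 0.587] y [0.521 0.628] zmax 0.179
[230. 209.] x [0.468 0.54 ] y [0.075 0.314] zmax 0.081
[391. 225.] x [0.424 0.516] y [-0.217 -0.074] zmax 0.081
[112. 267.] x [0.332 0.436] y [0.373 0.477] zmax 0.052
-4.167254368992051e-05
scene [ 328  131   73   61 1326] ((505.2167053222656, 195.17135620117188), (70.68912506103516, 240.85739135742188), 1.5748494863510132)
scene [361 138   9  11  62] ((476.2784423828125, 235.26324462890625), (17.915294647216797, 42.25225830078125), 13.812049865722656)
```

The bar is centred at about (505, 195.5) mm with a yaw of about 1.7°. Top height, box size, lever spacing and both views all agree. I close the fingers and travel to a point above bar y = +135.

Call:
move_arm(
  targets=[37.5,0,-8,0,0,0,37.5,0,-8,0,0,0,37.5,0,-8,0,0,0,37.5,0,-8,0,0,0,37.5,0,-8,0,0,0],
  hand=-1,
  squeeze=40,
)

```text
time_s: 0.72
position: [0.3362, 0.4267, 0.239]
tool_rot: [[0.951, -0.001, 0.308], [-0.308, -0.0, 0.951], [-0.0, -1.0, -0.001]]
ft_force: [-0.4, 0.9, -0.6]
grip_width: 0.0001
```

Call:
move_arm(
  targets=[37.5,0,-8,0,0,0,37.5,0,-8,0,0,0,37.5,0,-8,0,0,0,37.5,0,-8,0,0,0,37.5,0,-8,0,0,0],
)

```text
time_s: 1.35
position: [0.5023, 0.331, 0.2389]
tool_rot: [[0.951, -0.001, 0.308], [-0.308, -0.0, 0.951], [-0.001, -1.0, -0.001]]
ft_force: [-0.5, 0.1, 0.2]
grip_width: -0.0004
```

Call:
move_arm(
  targets=[0,0,0,0,-0.114,0,0,0,0,0,-0.114,0,0,0,0,0,-0.114,0,0,30,0,0,0,0,0,30,0,0,0,0],
)

```text
time_s: 1.98
position: [0.5013, 0.3317, 0.1783]
tool_rot: [[1.0, -0.0, -0.029], [0.029, -0.0, 1.0], [-0.0, -1.0, -0.0]]
ft_force: [1.5, 0.3, -0.3]
grip_width: -0.0001
```

Run:
```python
from rig import env,get_image
import cv2,numpy as np
s=env.observe();print(s['time_s'],s['position'],np.round(s['tool_rot'],4),s['grip_width'],s['ft_force'])
p=s['position'];R=np.array(s['tool_rot'])
d=get_image('wrist');cv2.imwrite('pics/wrist1.png',d['pixels'][:,:,::-1])
z=d['z_map'];K=d['intrinsics'];v,u=np.mgrid[:400,:640]
c=np.stack([(u-K[0,2])/K[0,0]*z,(v-K[1,2])/K[1,1]*z,z],-1);M=d['mount']
T=c@M[:3,:3].T+M[:3,3]
m=(z>0)&(abs(T[...,0])<.03)&(abs(T[...,2])<.04)&(T[...,1]<.04)
Q=T[m];print(m.sum(),np.round(np.percentile(Q,[0,1,50,99,100],axis=0)*1000,1) if len(Q) else '')
W=T@R.T+p
b=(z>0)&(abs(W[...,2]-.045)<.004)&(abs(W[...,0]-.505)<.06)&(abs(W[...,1]-.196)<.15)
print(b.sum(),cv2.minAreaRect((W[b][:,:2]*1000).astype(np.float32)) if b.sum()>50 else '')
y=np.array([-.0297,.9996]);x=np.array([.9996,.0297]);r=p[:2]-[.505,.1955];print('bar xy',r@x,r@y)
```

```text
1.975 [0.50128816 0.33174209 0.1783228 ] [[ 9.996e-01 -1.000e-04 -2.920e-02]
 [ 2.920e-02 -0.000e+00  9.996e-01]
 [-1.000e-04 -1.000e+00 -0.000e+00]] -0.00011299093221444552 [ 1.5262056   0.27912816 -0.31509963]
34887 [[-20.3 -88.8 -40. ]
 [-19.2 -87.  -39.3]
 [-10.8 -61.8   0. ]
 [  8.8  -3.5  39.3]
 [ 12.9   5.5  40. ]]
19139 ((504.83270263671875, 198.0054931640625), (69.92382049560547, 242.13638305664062), 2.0906810760498047)
bar xy 0.00033603147761749827 0.13629783874950221
```

View pics/wrist1.png

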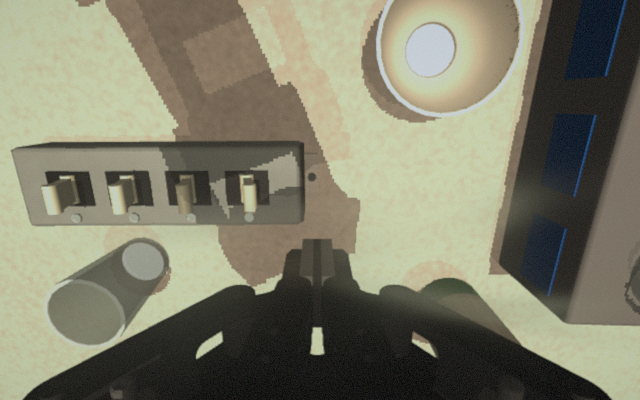

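The wrist view shows the closed fingers beyond the +y end of the long bar, centred at (317,250). All four levers are on, at columns 60–250, row 190, and the glass is well clear at (110,295). The tips are 6–8 mm ahead of the TCP, so I lower to TCP z ≈ 0.078 and draw along tool −z.

Call:
move_arm(
  targets=[0,25,0,0,0,0,0,25,0,0,0,0,0,25,0,0,0,0,0,25,0,0,0,0,0,0,0,0,0,0],
)

```text
time_s: 2.65
position: [0.5007, 0.3315, 0.0782]
tool_rot: [[1.0, -0.003, -0.029], [0.029, -0.001, 1.0], [-0.003, -1.0, -0.001]]
ft_force: [0.7, 0.1, 0.7]
grip_width: -0.0003
```

Call:
move_arm(
  targets=[0,0,-10,0,0,0,0,0,-10,0,0,0,0,0,-10,0,0,0,0,0,-10,0,0,0,0,0,-10,0,0,0],
)

```text
time_s: 3.28
position: [0.5029, 0.281, 0.0795]
tool_rot: [[1.0, 0.0, -0.029], [0.029, 0.0, 1.0], [0.0, -1.0, 0.0]]
ft_force: [0.3, -0.6, -0.0]
grip_width: 0.0001
```

Call:
move_arm(
  targets=[0,0.5,-10,0,0,0,0,0.5,-10,0,0,0,0,0,-10,0,0,0,0,0,-10,0,0,0,0,0,-10,0,0,0],
)

```text
time_s: 3.9
position: [0.5044, 0.2312, 0.0783]
tool_rot: [[1.0, 0.0, -0.029], [0.029, -0.0, 1.0], [0.0, -1.0, -0.0]]
ft_force: [-0.9, 0.1, 0.2]
grip_width: 0.0001
```

Run:
```python
from rig import env,get_image
import cv2
d=get_image('wrist');cv2.imwrite('pics/wrist2.png',d['pixels'][:,:,::-1])
```

```text
(no output)
```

View pics/wrist2.png

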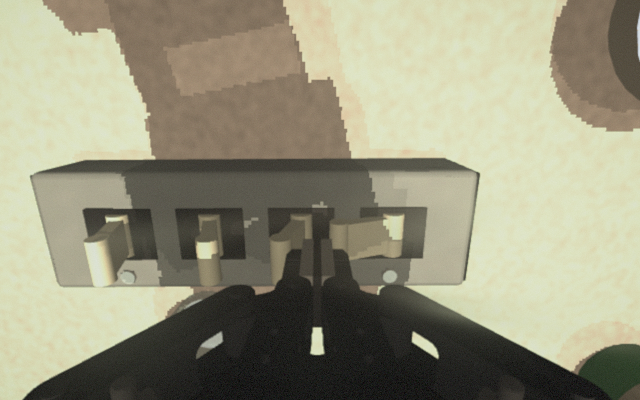

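The first lever lies over, at (360,238). The finger is at (315,255), just short of the second lever, and levers 2 to 4 are still on. The drag continues.

Call:
move_arm(
  targets=[0,0,-10,0,0,0,0,0,-10,0,0,0,0,0,-10,0,0,0,0,0,-10,0,0,0,0,0,-10,0,0,0],
)

```text
time_s: 4.58
position: [0.5059, 0.1811, 0.0784]
tool_rot: [[1.0, 0.0, -0.029], [0.029, 0.0, 1.0], [0.0, -1.0, 0.0]]
ft_force: [0.5, 0.5, -0.4]
grip_width: -0.0001
```

Call:
move_arm(
  targets=[0,0,-10,0,0,0,0,0,-10,0,0,0,0,0,-10,0,0,0,0,0,-10,0,0,0,0,0,-10,0,0,0],
)

```text
time_s: 5.2
position: [0.5073, 0.1312, 0.0783]
tool_rot: [[1.0, 0.0, -0.029], [0.029, 0.0, 1.0], [0.0, -1.0, 0.0]]
ft_force: [0.3, -0.8, 0.3]
grip_width: -0.0004
```

Call:
move_arm(
  targets=[0,0,-10,0,0,0,0,0,-10,0,0,0,0,0,-10,0,0,0,0,0,-10,0,0,0,0,0,0,0,0,0],
)

```text
time_s: 5.82
position: [0.5085, 0.0912, 0.0783]
tool_rot: [[1.0, 0.0, -0.028], [0.028, -0.0, 1.0], [0.0, -1.0, -0.0]]
ft_force: [0.5, 0.2, -0.3]
grip_width: 0.0001
```

Run:
```python
from rig import env,get_image
import cv2
for n in ['wrist','scene']:
    d=get_image(n);cv2.imwrite(f'pics/{n}3.png',d['pixels'][:,:,::-1])
```

```text
(no output)
```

View pics/wrist3.png

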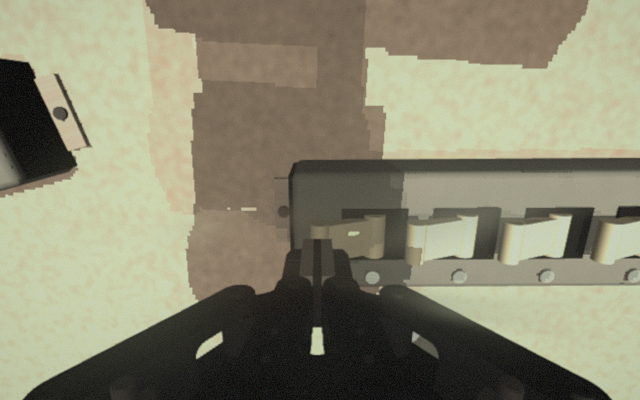

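All four levers lie over to −y. The last one ends at (320,235), below the fingertips. I lift straight up now.

Call:
move_arm(
  targets=[0,-20,0,0,0,0,0,-30,0,0,0,0,0,-30,0,0,0,0,0,-30,0,0,0,0,0,0,0,0,0,0],
)

```text
time_s: 6.55
position: [0.5092, 0.0922, 0.1902]
tool_rot: [[1.0, 0.004, -0.03], [0.03, -0.0, 1.0], [0.004, -1.0, -0.0]]
ft_force: [-0.4, -0.2, -0.7]
grip_width: 0.0
```

Run:
```python
from rig import env,get_image
import cv2,numpy as np
d=get_image('top');cv2.imwrite('pics/top4.png',cv2.resize(d['pixels'][150:270,150:450,::-1],None,fx=2.5,fy=2.5))
z=d['z_map'];K=d['intrinsics'];v,u=np.mgrid[:400,:640]
W=(np.stack([(u-K[0,2])/K[0,0]*z,(v-K[1,2])/K[1,1]*z,z],-1)-d['t'])@d['R']
m=np.zeros(z.shape,bool);m[183:235,165:296]=1
print('long bar max z, pct',np.percentile(W[m][:,2],[99,99.9,100]))
```

```text
long bar max z, pct [0.50041933 0.9099043  0.9099043 ]
```

View pics/top4.png

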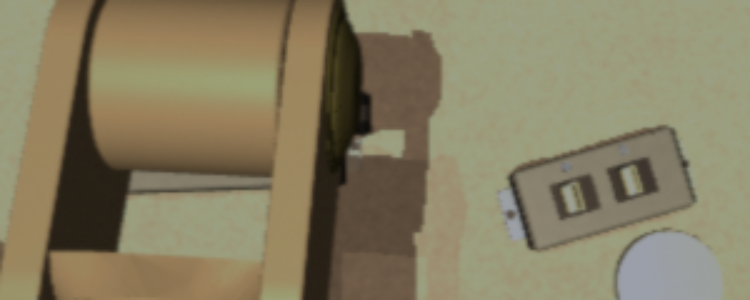

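The arm hides the long bar in the top view. The short bar, at (600,190) in the crop, is untouched with its levers still on. The wrist camera can check the long bar.

Run:
```python
from rig import env,get_image
import cv2,numpy as np
s=env.observe();p=s['position'];R=np.array(s['tool_rot'])
d=get_image('wrist');cv2.imwrite('pics/wrist5.png',d['pixels'][:,:,::-1])
z=d['z_map'];K=d['intrinsics'];v,u=np.mgrid[:400,:640];M=d['mount']
c=np.stack([(u-K[0,2])/K[0,0]*z,(v-K[1,2])/K[1,1]*z,z],-1)
W=(c@M[:3,:3].T+M[:3,3])@R.T+p
for y in (271,221,171,121):
    m=(z>0)&(abs(W[...,0]-.505)<.015)&(W[...,1]<y/1e3+.012)&(W[...,1]>y/1e3-.036)&(W[...,2]<.1)
    print(y,m.sum(),np.percentile(W[m][:,2],99) if m.sum() else None)
```

```text
271 1779 0.06110764150988663
221 1808 0.061008642712159306
171 1863 0.060863539708056746
121 1911 0.061073429238971924
```

View pics/wrist5.png

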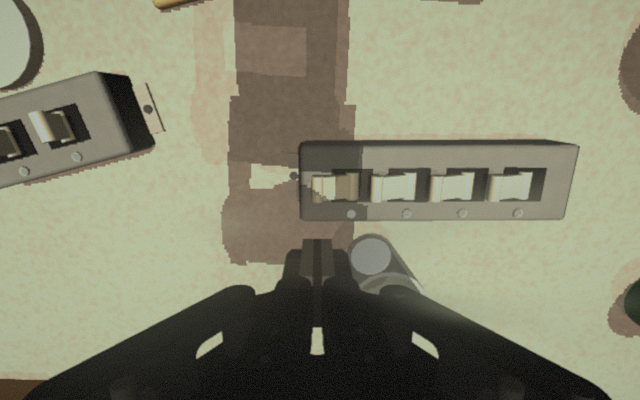

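All four levers, at (335–510, 187), lie over with tops at 61 mm as specified. The fingers are clear of everything, so I hand in.

```bash
python3 -c "
from rig import env
print(env.close_job(),env.observe()['time_s'])"
```

```text
the job is handed in; nothing more can be done
the job is handed in; nothing more can be done
```

All four lamp levers are switched off, and I handed the job in at about 6.7 s of the 27 s allowed. `close_job` gives no verdict, so this rests on my own checks.

**What I did:** I found the long bar in the top and scene views, centred at about (505, 196) mm with a yaw of about 1.7°. I closed the fingers and drew them towards −y along its centre line in one drag, with the tips about 70 mm above the table. I lifted only after the wrist picture showed the last lever over.

**Last checks:**
- **Levers:** the wrist depth picture shows all four lying to −y, with tops at 61 mm, which matches the stated off position.
- **Contact:** the gripper ended about 180 mm up and clear of everything. Force readings at the end of each move stayed within about 1.5 N.
- **Short bar:** I never went near it, and its levers still look on.

**What disagreed or failed:**
- The wrist view put the bar's centre 2 mm further along the row, and its yaw at 2.1° instead of 1.7°. Neither mattered for the drag.
- The last check from the top camera did not work because the arm hid the long bar, so the wrist camera did that check.

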